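Snap shut a row of flip-top sample vials with the fingertips

TASK

The six flip-top sample vials in the steel rack have been filled and their caps stand open. Run your fingertips along the row so that every cap is folded over onto its vial and pressed down until it snaps fully shut. Only touch and press the caps: do not lean on them hard, do not lift, tip or shove the rack, and leave the bottle behind it and the two small vials in front of it where they stand.

Things in the scene. Friction and masses are not known exactly. Their poses are not given: they have to be found in the camera images.
- rack: Loose steel rack, 52 (x) x 262 (y) mm, 1.3 kg, holding one row of six clear vials fixed in it, mouths 24 mm wide at z = 68. Origin under its centre on the bench; x points away from the robot, y left along the row, z up. Vial centres at x = 0, y = -100, -60, -20, 20, 60, 100 mm. White caps, hinge line parallel to x; open caps stand up to z = 104 mm; a shut cap's top is level at z = 72 mm
- tab_1 (a point): where the root of the thumb tab of the first cap from the right lies when it is shut: fixed in the rack at x = 0, 14 mm left (+y) of that vial's centre, z = 71 mm (1 mm under the shut cap's top); the 12 mm wide tab ends 5 mm further left; axes as the rack's
- tab_6 (a point): where the root of the thumb tab of the sixth cap from the right lies when it is shut: fixed in the rack at x = 0, 14 mm left (+y) of that vial's centre, z = 71 mm (1 mm under the shut cap's top); the 12 mm wide tab ends 5 mm further left; axes as the rack's
- cap_1 (a joint): angle (rad) of the first (the right-hand end, rack y = -100 mm) vial's cap: 0 = shut, 1.6 = upright. Disc 27 mm wide, 4 thick; stiff hinge 14 mm right (-y) of the vial's centre at z = 68, stays where left; shuts over to the left (0.3 N at the edge); from 0.2 rad a springy bead on the neck resists: 3.5 N down at the tab (more nearer the hinge) snaps it shut for good; a push from the left lifts it
- cap_2 (a joint): angle (rad) of the second (rack y = -60 mm) vial's cap: 0 = shut, 1.6 = upright. Disc 27 mm wide, 4 thick; stiff hinge 14 mm right (-y) of the vial's centre at z = 68, stays where left; shuts over to the left (0.3 N at the edge); from 0.2 rad a springy bead on the neck resists: 3.5 N down at the tab (more nearer the hinge) snaps it shut for good; a push from the left lifts it
- cap_3 (a joint): angle (rad) of the third (rack y = -20 mm) vial's cap: 0 = shut, 1.6 = upright. Disc 27 mm wide, 4 thick; stiff hinge 14 mm right (-y) of the vial's centre at z = 68, stays where left; shuts over to the left (0.3 N at the edge); from 0.2 rad a springy bead on the neck resists: 3.5 N down at the tab (more nearer the hinge) snaps it shut for good; a push from the left lifts it
- cap_4 (a joint): angle (rad) of the fourth (rack y = +20 mm) vial's cap: 0 = shut, 1.6 = upright. Disc 27 mm wide, 4 thick; stiff hinge 14 mm right (-y) of the vial's centre at z = 68, stays where left; shuts over to the left (0.3 N at the edge); from 0.2 rad a springy bead on the neck resists: 3.5 N down at the tab (more nearer the hinge) snaps it shut for good; a push from the left lifts it
- cap_5 (a joint): angle (rad) of the fifth (rack y = +60 mm) vial's cap: 0 = shut, 1.6 = upright. Disc 27 mm wide, 4 thick; stiff hinge 14 mm right (-y) of the vial's centre at z = 68, stays where left; shuts over to the left (0.3 N at the edge); from 0.2 rad a springy bead on the neck resists: 3.5 N down at the tab (more nearer the hinge) snaps it shut for good; a push from the left lifts it
- cap_6 (a joint): angle (rad) of the sixth (the left-hand end, rack y = +100 mm) vial's cap: 0 = shut, 1.6 = upright. Disc 27 mm wide, 4 thick; stiff hinge 14 mm right (-y) of the vial's centre at z = 68, stays where left; shuts over to the left (0.3 N at the edge); from 0.2 rad a springy bead on the neck resists: 3.5 N down at the tab (more nearer the hinge) snaps it shut for good; a push from the left lifts it
- amber_bottle: loose amber screw-cap bottle, 50 mm across, 126 mm tall, about 10 cm behind the rack; origin at its foot
- amber_small: amber screw-cap bottle, 48 mm across, 114 mm tall, beyond the rack's right end; origin at its foot
- tape_roll: roll of masking tape lying flat, 104 mm across, 25 mm tall, beyond the rack's left end; origin under its centre
- small_vial_a: white-capped sample vial, 23 mm across, 45 mm tall, in front of the rack; origin at its foot
- small_vial_b: white-capped sample vial, 23 mm across, 45 mm tall, in front of the rack; origin at its foot

How it is judged:
By the outcome, as a careful person would: the job done as asked, in the order asked, and still so for the second after the job is handed in, with the robot touching nothing.
It also fails if it takes over 54 s, if anything falls off the work surface, if the arm or the gripper's body presses on something with over 40 N, if the wrist force passes 120 N, or if a joint passes its speed limit or range.

ROBOT

A 7-joint arm with a two-finger parallel gripper is mounted at the origin on a cart in front of the work surface, level with it; the furniture and walls round the work are solid. World frame = base frame: x ahead of the robot, y to its left, z up, the work surface at z = 0. Lengths are in m, angles in rad, forces in N, time in s.
With the tool pointing down it reaches from about 0.4 to 0.925 m from the base axis. Payload 5.6 kg.
Tool frame: the origin (TCP) lies midway between the tips of the shut fingers; the grasp point (between the pads) lies 19 mm behind it; z points along the fingers, y is the direction in which the jaws open and shut (so a half turn about z gives the same grasp; the last joint's range is limited). The gripper opens to 85 mm and grips with 20 to 120 N. Pads are 22 mm wide; open, the fingers measure 114 mm over their backs; the gripper's body (76 mm by 85 mm) begins 54 mm behind the grasp point. The pads swing forward as they close: fully open they stand 13 mm farther back than shut.
Start: joints at [-1.353, 0.468, -0.012, 1.603, 0.006, 1.071, -0.056], TCP at [0.168, 0.628, 0.231] pointing down, gripper open.
Joint ranges: [-2.53, 2.53], [-0.31, 2.02], [-1.57, 1.55], [0.28, 2.44], [-1.29, 4.43], [0.15, 1.84], [-2.92, 2.92]. Speed limits (rad/s): [2.57, 2.57, 3.14, 3.14, 3.14, 3.14, 3.14].

INTERFACE

Orientations are given as [roll, pitch, yaw] about the fixed x, y, z axes, in that order (R = Rz(yaw) Ry(pitch) Rx(roll)).
In Python, from station import r, viewer gives the robot as it stands. The module is installed in compiled form; this text tells all that it offers.
- The arm moves only by the shell command python3 -m inch 'ROWS' [FORCE]. ROWS is JSON, a list of rows, each a list of 7 numbers: the turn, a rotation vector about the world's x, y, z in degrees, then the shift along the world's x, y, z in m, then the opening in per cent of the stroke, from 0 (shut) to 100 (fully open). A call has 1 to 12 rows; each row is the pose to reach, as a shift and turn from the pose commanded when the call began; what a row does not reach only later rows make up. A row lasts 1/8 s, in which the tool goes at most 62.5 mm and 10.7 degrees, less where a joint would pass 70% of its speed; a pose out of reach is approached as far as the arm can. A call with a gripper value outside its range is refused whole. The fingers move at their own pace and stop on an object; FORCE is the grip in N (left out, the last holds). Time passes only in rows, so rows that repeat a pose let the fingers close. It gives the time, the measured TCP pose, the force and the opening at its end, in the units of the state.
- r.read_state(): the state, without advancing time (a new reading comes with each control period).
- viewer.camera(name): name is "scene" or "top" or "wrist"; returns the picture (400x640x3 uint8, blue, green, red); there is no depth.
- viewer.camera_model(name): a dict with "fx", "fy", "cx", "cy" (pixels), "dist" ([k1, k2, p1, p2, k3] as OpenCV has them; the pictures are not rectified), "origin" and "attitude" of the camera in the world. Camera axes: x right, y down, z forward; pixel columns grow to the right and rows downward; lengths in m; the calibration is good to about 2 mm. A picture is of the moment at which its call begins: read the wrist's pose just before it. camera_model takes no time and is no camera call; for the wrist camera it gives the pose at the moment of the call.
- r.job_done(): hands the job in, once; it reports no verdict.
The state is a dict: "clock": time; "joint_positions": joint angles; "dq": joint speeds; "tau": joint torques, N m; "eef_pos": TCP position; "ee_rot": TCP orientation; "contact_force": force on the tool from outside, world axes, zero at the start; "ft_torque": the same for the moment, N m; "gripper_width": finger opening in m.
Only numpy, scipy, OpenCV 4.12 (cv2) and the standard library are available. Lean on these libraries where they do the work, as an engineer would, in place of code of your own. Each camera call takes 0.05 s, during which the arm holds its last target.

## Working session

There is one attempt and no reset: what is moved stays moved. The work goes in short steps, Python scripts to look and compute and a shell command to move; the robot and the scene stay as the last step left them, time stands still between calls to the robot, and variables do not carry over. Pictures are saved under pics/ and viewed, and the job is handed in when it is done.

```bash
mkdir -p pics
python3 - <<'E'
from station import r, viewer
import cv2
s=r.read_state(); print(s)
for n in("scene","top"):
    cv2.imwrite(f"pics/{n}0.png",viewer.camera(n)); print(n,viewer.camera_model(n))
E
```

```text
{'clock': 0.0, 'joint_positions': array([-1.35302345,  0.46837852, -0.01161282,  1.603621  ,  0.00601709,
        1.07138931, -0.05627967]), 'dq': array([ 7.30582455e-04, -9.84107908e-04,  2.53839919e-04,  1.40921359e-05,
       -4.86846966e-04, -1.14238606e-03, -5.93889730e-04]), 'tau': array([ 3.22800952e-04, -5.32395530e+01,  2.13540142e-02, -2.51301491e+01,
        1.13422167e-02,  8.00127222e-03, -1.93480645e-06]), 'eef_pos': array([0.16750988, 0.62747273, 0.23033855]), 'ee_rot': array([-3.13983591e+00,  1.33739212e-04,  2.88079336e+00]), 'contact_force': array([0.29810015, 0.3988354 , 1.01388887]), 'ft_torque': array([-0.01172578,  0.02045323,  0.00631182]), 'gripper_width': 0.08534216469776358}
scene {'fx': 416.35109912854756, 'fy': 416.35109912854756, 'cx': 316.7523601018594, 'cy': 206.356043902742, 'dist': array([-0.06895007,  0.        ,  0.        ,  0.        ,  0.        ]), 'origin': array([ 0.19704901, -0.58116855,  0.6768988 ]), 'attitude': array([-2.2761908 ,  0.00752404, -0.52205986])}
top {'fx': 419.2875189727833, 'fy': 419.2875189727833, 'cx': 321.32226581753366, 'cy': 191.42652145385833, 'dist': array([-0.02910336,  0.        ,  0.        ,  0.        ,  0.        ]), 'origin': array([0.37446694, 0.04312207, 1.03550441]), 'attitude': array([-2.99306798e+00,  1.69061717e-04, -1.56341573e+00])}
```

View pics/scene0.png

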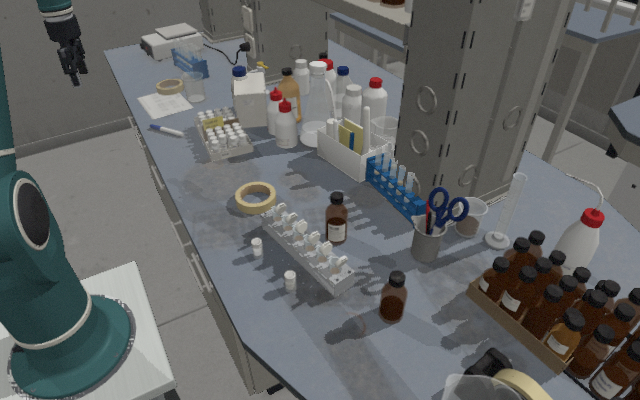

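View pics/top0.png

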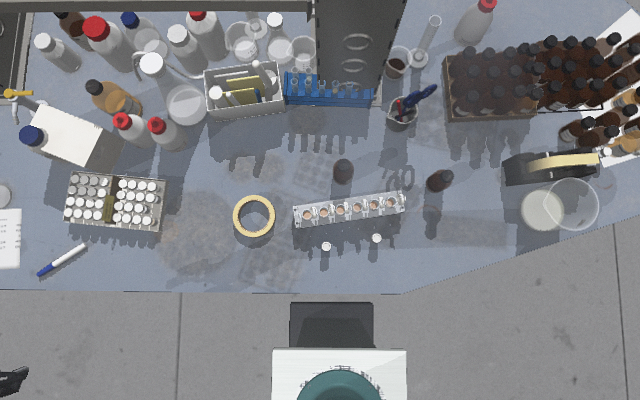

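Run:
```python
import cv2
a=cv2.imread("pics/top0.png")[150:260,220:460]; cv2.imwrite("pics/top0z.png",cv2.resize(a,None,fx=3.3,fy=3.3,interpolation=cv2.INTER_CUBIC))
a=cv2.imread("pics/scene0.png")[170:330,220:420]; cv2.imwrite("pics/scene0z.png",cv2.resize(a,None,fx=3.7,fy=3.7,interpolation=cv2.INTER_CUBIC))
```

```text
(no output)
```

View pics/top0z.png

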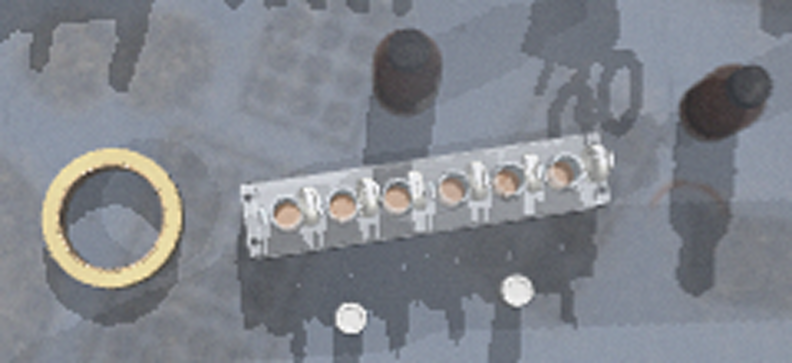

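View pics/scene0z.png

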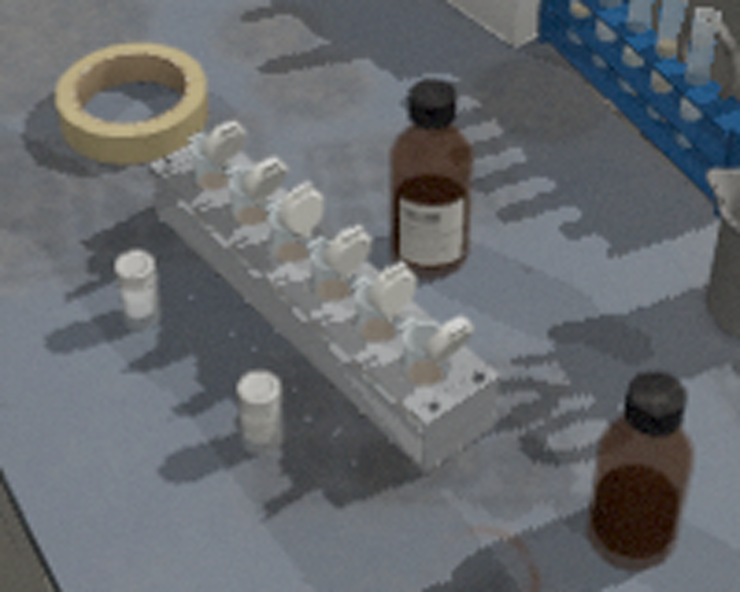

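```bash
cat > h.py <<'E'
import numpy as np, cv2
from scipy.spatial.transform import Rotation as R
def proj(m,P):
    A=R.from_euler('xyz',m['attitude']).as_matrix()
    rv=cv2.Rodrigues(A.T)[0]; t=-A.T@np.array(m['origin'])
    K=np.array([[m['fx'],0,m['cx']],[0,m['fy'],m['cy']],[0,0,1]])
    return cv2.projectPoints(np.asarray(P,float).reshape(-1,1,3),rv,t,K,np.array(m['dist']))[0][:,0]
def ray(m,px,z):
    K=np.array([[m['fx'],0,m['cx']],[0,m['fy'],m['cy']],[0,0,1]])
    u=cv2.undistortPoints(np.asarray(px,float).reshape(-1,1,2),K,np.array(m['dist']))[:,0]
    A=R.from_euler('xyz',m['attitude']).as_matrix()
    d=np.c_[u,np.ones(len(u))]@A.T; o=np.array(m['origin'])
    return o+d*((z-o[2])/d[:,2])[:,None]
def rack(p,L):
    x,y,a=p; L=np.asarray(L,float); c,s=np.cos(a),np.sin(a)
    return np.c_[x+c*L[:,0]-s*L[:,1],y+s*L[:,0]+c*L[:,1],L[:,2]]
ys=np.array([-100,-60,-20,20,60,100])/1e3
def overlay(im,m,p,f,box):
    x0,y0,x1,y1=box; o=cv2.resize(im[y0:y1,x0:x1],None,fx=f,fy=f,interpolation=cv2.INTER_CUBIC)
    def dr(L,col,cl=True):
        q=(proj(m,rack(p,L))-[x0,y0]+.5)*f-.5
        cv2.polylines(o,[np.round(q).astype(int)],cl,col,1)
    t=np.linspace(0,2*np.pi,40)[:-1]
    for y in ys: dr(np.c_[.012*np.cos(t),y+.012*np.sin(t),0*t+.068],(0,0,255))
    dr([[-.026,-.131,0],[.026,-.131,0],[.026,.131,0],[-.026,.131,0]],(0,255,0))
    return o
E
python3 - <<'E'
from h import *; from station import viewer
m=viewer.camera_model("top"); s=viewer.camera_model("scene")
px=np.array([(289,212),(343,205),(398,195),(453,187),(508,181),(564,171)])/3.3+[220,150]
W=ray(m,px,.068)[::-1]; print(W)
c=W.mean(0); d=W[-1]-W[0]; a=np.arctan2(-d[0],d[1]); p=[c[0],c[1],a]; print(p,np.hypot(*d[:2]))
cv2.imwrite("pics/ov_t.png",overlay(cv2.imread("pics/top0.png"),m,p,3.3,(220,150,460,260)))
cv2.imwrite("pics/ov_s.png",overlay(cv2.imread("pics/scene0.png"),s,p,3.7,(220,170,420,330)))
for n,q,z in (("amber_b",(343,170),.12),("small",(438,182),.1),("tape",(254,216),.025),("va",(326,246),.045),("vb",(377,238),.045)): print(n,ray(m,[q],z))
E
```

```text
[[ 0.49597322 -0.11770876  0.068     ]
 [ 0.48859782 -0.07811236  0.068     ]
 [ 0.48407297 -0.03935271  0.068     ]
 [ 0.47813979 -0.00066586  0.068     ]
 [ 0.4708045   0.03793462  0.068     ]
 [ 0.46559545  0.07577709  0.068     ]]
[np.float64(0.48053062519844586), np.float64(-0.020354663657659654), np.float64(0.15573126517082284)] 0.1958560237002637
amber_b [[ 0.5600066  -0.00359059  0.12      ]]
small [[ 0.53800873 -0.22022761  0.1       ]]
tape [[0.464389   0.20673305 0.025     ]]
va [[0.39339863 0.03246362 0.045     ]]
vb [[ 0.41289358 -0.08736035  0.045     ]]
```

View pics/ov_t.png

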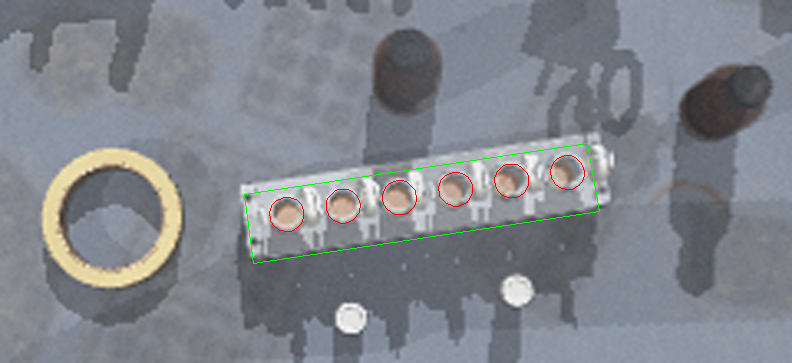

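View pics/ov_s.png

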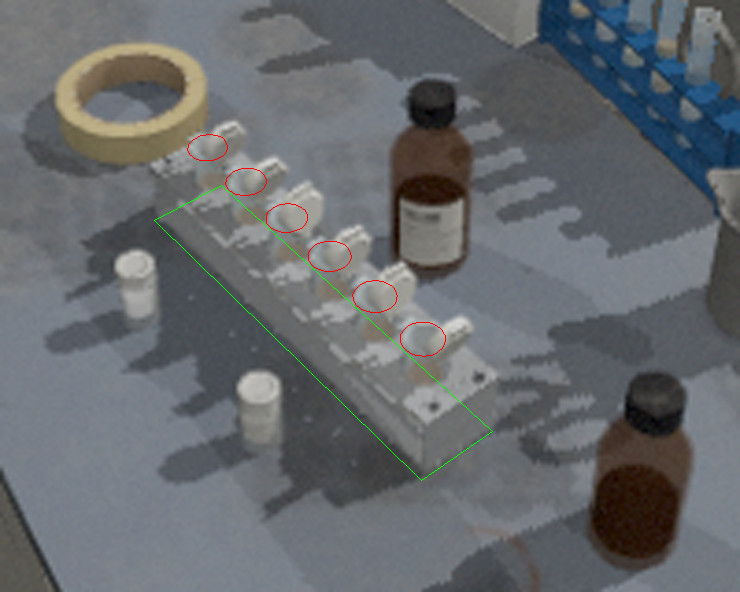

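```bash
python3 -m inch '[[0,0,-6,0.03,-0.04,0.02,0],[0,0,-14,0.062,-0.08,0.03,0],[0,0,-22,0.094,-0.125,0.03,0],[0,0,-30,0.126,-0.165,0.03,0],[0,0,-38,0.158,-0.21,0.03,0],[0,0,-46,0.19,-0.25,0.03,0],[0,0,-54,0.22,-0.295,0.03,0],[0,0,-60,0.25,-0.34,0.03,0],[0,0,-66,0.265,-0.395,0.03,0],[0,0,-66.2,0.28,-0.45,0.03,0],[0,0,-66.2,0.29,-0.505,0.03,0],[0,0,-66.2,0.3,-0.56,0.03,0]]'
python3 -m inch '[[0,0,0,0.005,-0.04,0,0],[0,0,0,0.01,-0.08,0,0],[0,0,0,0.01,-0.1,0,0],[0,0,0,0.01,-0.1,0,0],[0,0,0,0.01,-0.1,0,0],[0,0,0,0.01,-0.1,0,0]]'
python3 - <<'E'
from h import *; from station import r,viewer
m=viewer.camera_model("wrist"); im=viewer.camera("wrist"); cv2.imwrite("pics/w1.png",im); print(m,r.read_state())
p=[.4828,-.0217,.156]
cv2.imwrite("pics/w1o.png",overlay(im,m,p,1.25,(0,0,640,400)))
s=viewer.camera_model("scene")
print(proj(s,rack(p,[[-.026,-.131,0],[.026,-.131,0],[-.026,.131,0]])), np.array([428,467])/3.7+[220,170])
E
```

```text
clock: 1.6
eef_pos: [0.4676, 0.0662, 0.2612]
ee_rot: [3.142, -0.0, 1.725]
contact_force: [1.0, 0.9, 0.0]
gripper_width: 0.0001
clock: 2.35
eef_pos: [0.4776, -0.0307, 0.2612]
ee_rot: [-3.141, -0.0, 1.728]
contact_force: [-0.4, -0.1, -0.5]
gripper_width: -0.0
{'fx': 320.2126057475583, 'fy': 320.2126057475583, 'cx': 317.7396439281163, 'cy': 198.0771194898951, 'dist': array([-0.04174975,  0.        ,  0.        ,  0.        ,  0.        ]), 'origin': array([0.4661231 , 0.04999708, 0.40391082]), 'attitude': array([2.82178177e+00, 4.37903201e-04, 1.56071943e-01])} {'clock': 2.4, 'joint_positions': array([-0.54777874,  0.14078451,  0.60222129,  2.00766654, -0.09355219,
        1.01984809,  0.25545845]), 'dq': array([ 0.00278731, -0.00032371,  0.00464438, -0.00017671,  0.00220549,
        0.00143365,  0.00046593]), 'tau': array([ 9.19680926e-02, -2.80245119e+01,  2.13597536e+00, -2.42966652e+01,
        1.25557819e-02,  2.50726211e-03, -4.17903051e-03]), 'eef_pos': array([ 0.47762888, -0.0308402 ,  0.26118165]), 'ee_rot': array([-3.14139098e+00, -1.50124470e-04,  1.72734923e+00]), 'contact_force': array([ 0.59442114, -1.21857888,  0.32935458]), 'ft_torque': array([0.02225514, 0.03879233, 0.07565801]), 'gripper_width': 1.142230917069448e-05}
[[334.68425035 299.28722033]
 [353.92594166 286.21213604]
 [262.31780246 229.10385859]] [335.67567568 296.21621622]
```

View pics/w1o.png

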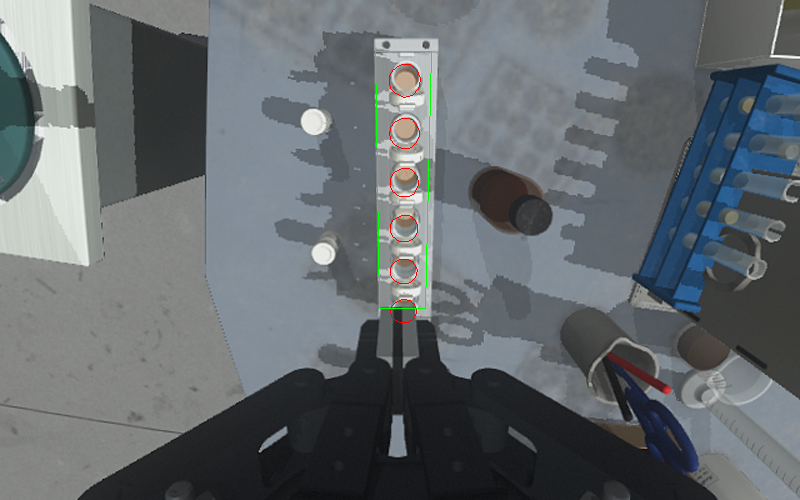

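Run:
```python
from h import *; from station import viewer
m=viewer.camera_model("wrist"); im=cv2.imread("pics/w1.png")
p=[.4828,-.0217,.156]
a=overlay(im,m,p,5,(270,25,370,145));b=overlay(im,m,p,5,(270,140,370,260))
cv2.imwrite("pics/w1z.png",cv2.resize(np.hstack([a[:595],b[:595]]),(800,476)))
```

```text
(no output)
```

View pics/w1z.png

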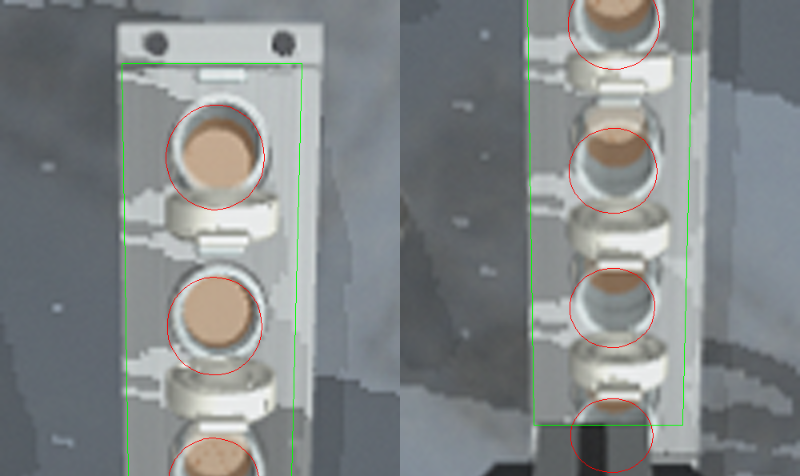

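```bash
python3 -m inch '[[0,0,0,0.009,-0.042,0,0],[0,0,0,0.018,-0.084,0,0],[0,0,0,0.028,-0.126,0,0],[0,0,0,0.028,-0.126,-0.05,0],[0,0,0,0.028,-0.126,-0.1,0],[0,0,0,0.028,-0.126,-0.14,0],[0,0,0,0.028,-0.126,-0.165,0],[0,0,0,0.028,-0.126,-0.181,0],[0,0,0,0.028,-0.126,-0.181,0],[0,0,0,0.028,-0.126,-0.181,0]]'
python3 - <<'E'
from h import *; from station import r,viewer
m=viewer.camera_model("wrist"); im=viewer.camera("wrist"); cv2.imwrite("pics/w2.png",im)
p=[.484,-.020,.157]
cv2.imwrite("pics/w2o.png",overlay(im,m,p,1.25,(0,0,640,400)))
im=viewer.camera("scene"); cv2.imwrite("pics/s2.png",cv2.resize(im[170:330,220:420],None,fx=3.7,fy=3.7,interpolation=cv2.INTER_CUBIC))
s=r.read_state();print(s['contact_force'],s['eef_pos'],s['ee_rot'])
E
```

```text
clock: 3.65
eef_pos: [0.5065, -0.1581, 0.0812]
ee_rot: [3.14, 0.001, 1.726]
contact_force: [0.5, -0.5, -0.3]
gripper_width: -0.0
[-0.20293933 -0.05140843 -0.26367718] [ 0.50652713 -0.15807953  0.0814024 ] [3.13940701e+00 5.39081401e-04 1.72549946e+00]
```

View pics/w2o.png

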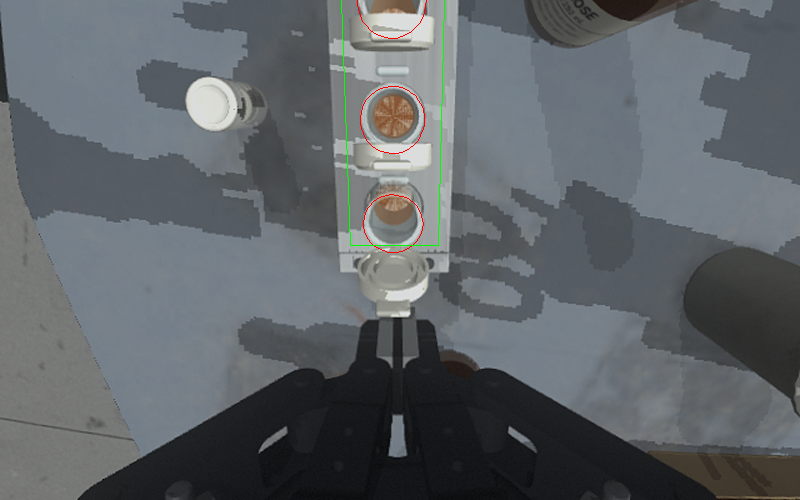

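View pics/s2.png

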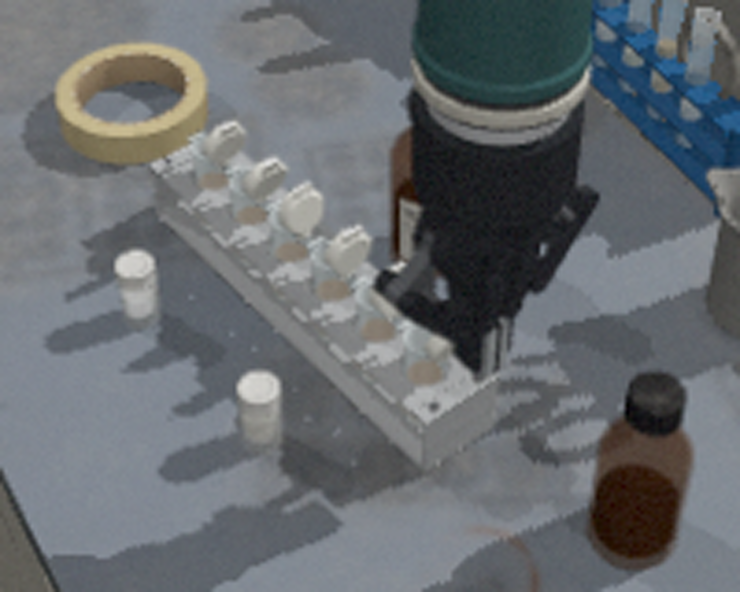

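```bash
python3 -m inch '[[0,0,0,-0.001,0.006,0,0],[0,0,0,-0.002,0.014,0,0],[0,0,0,-0.0035,0.022,0,0],[0,0,0,-0.005,0.03,0,0],[0,0,0,-0.006,0.037,0,0],[0,0,0,-0.007,0.044,0,0],[0,0,0,-0.008,0.0485,0,0],[0,0,0,-0.008,0.0485,0,0]]'
python3 -m inch '[[0,0,0,0,0,-0.002,0],[0,0,0,0,0,-0.004,0],[0,0,0,0,0,-0.006,0]]'
python3 - <<'E'
from h import *; from station import r,viewer
m=viewer.camera_model("wrist"); im=viewer.camera("wrist"); cv2.imwrite("pics/w3.png",im)
p=[.484,-.0185,.157]
cv2.imwrite("pics/w3o.png",overlay(im,m,p,1.25,(0,0,640,400)))
s=r.read_state();print(s['contact_force'],s['eef_pos'],s['ee_rot'])
E
```

```text
clock: 4.75
eef_pos: [0.4976, -0.109, 0.0802]
ee_rot: [-3.141, -0.0, 1.726]
contact_force: [-0.0, -0.4, 0.2]
gripper_width: -0.0001
clock: 5.12
eef_pos: [0.4977, -0.1095, 0.0742]
ee_rot: [3.141, -0.0, 1.725]
contact_force: [-0.4, 0.4, 0.9]
gripper_width: -0.0001
[0.12130871 0.07668209 0.21474055] [ 0.49747789 -0.10968585  0.07388476] [-3.14124747e+00  2.71383324e-04  1.72517050e+00]
```

View pics/w3o.png

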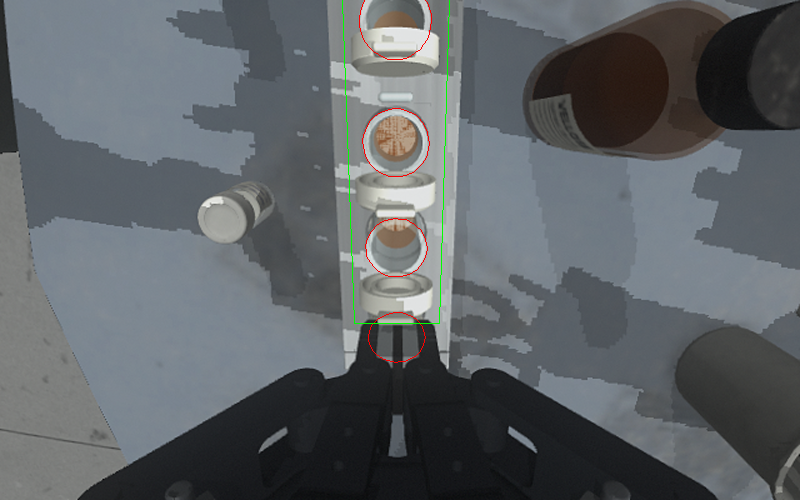

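Run:
```python
from station import r,viewer
import cv2
im=viewer.camera("scene"); cv2.imwrite("pics/s3.png",cv2.resize(im[200:310,260:400],None,fx=5,fy=5,interpolation=cv2.INTER_CUBIC))
```

```text
(no output)
```

View pics/s3.png

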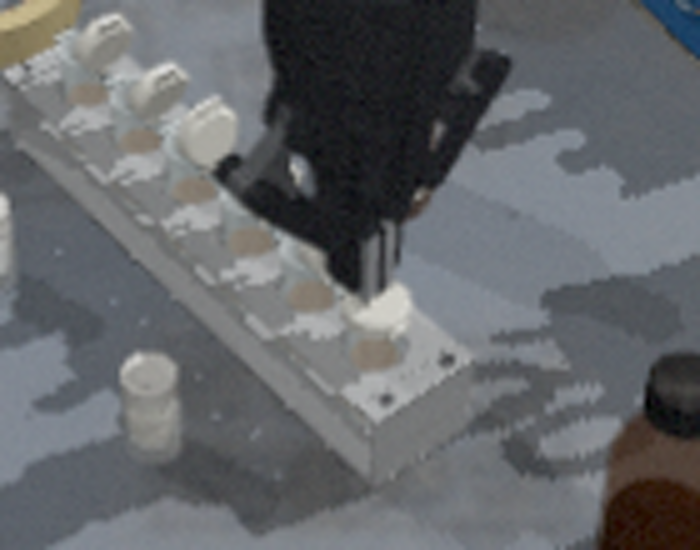

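Cap 1 (375,305) is folded over, with the fingertips on it. Next I press down in small steps.

```bash
python3 -m inch '[[0,0,0,0,0,-0.001,0],[0,0,0,0,0,-0.002,0],[0,0,0,0,0,-0.002,0]]'
python3 -m inch '[[0,0,0,0,0,-0.001,0],[0,0,0,0,0,-0.001,0]]'
```

```text
clock: 5.6
eef_pos: [0.4976, -0.1096, 0.0722]
ee_rot: [-3.142, 0.0, 1.725]
contact_force: [-0.2, -0.4, -1.1]
gripper_width: 0.0003
clock: 5.85
eef_pos: [0.4978, -0.1095, 0.072]
ee_rot: [3.141, -0.0, 1.725]
contact_force: [-2.4, 1.0, 7.5]
gripper_width: 0.0004
```

```bash
python3 -m inch '[[0,0,0,0,0,0.005,0],[0,0,0,0,0,0.01,0],[0,0,0,-0.0012,0.008,0.01,0],[0,0,0,-0.0024,0.016,0.01,0],[0,0,0,-0.0038,0.024,0.01,0],[0,0,0,-0.005,0.032,0.01,0],[0,0,0,-0.0063,0.0395,0.01,0],[0,0,0,-0.0063,0.0395,0.01,0],[0,0,0,-0.0063,0.0395,0.006,0],[0,0,0,-0.0063,0.0395,0.003,0],[0,0,0,-0.0063,0.0395,0.001,0]]'
python3 -m inch '[[0,0,0,0,0,-0.001,0],[0,0,0,0,0,-0.001,0]]'
python3 - <<'E'
from station import r,viewer
import cv2
im=viewer.camera("scene"); cv2.imwrite("pics/s4.png",cv2.resize(im[200:310,260:400],None,fx=5,fy=5,interpolation=cv2.INTER_CUBIC))
E
```

```text
clock: 7.22
eef_pos: [0.4912, -0.0704, 0.072]
ee_rot: [-3.141, 0.0, 1.725]
contact_force: [-1.0, 0.9, 7.3]
gripper_width: 0.0
clock: 7.48
eef_pos: [0.4913, -0.0703, 0.0719]
ee_rot: [-3.142, -0.001, 1.725]
contact_force: [-2.8, 0.6, 9.3]
gripper_width: -0.0001
```

View pics/s4.png

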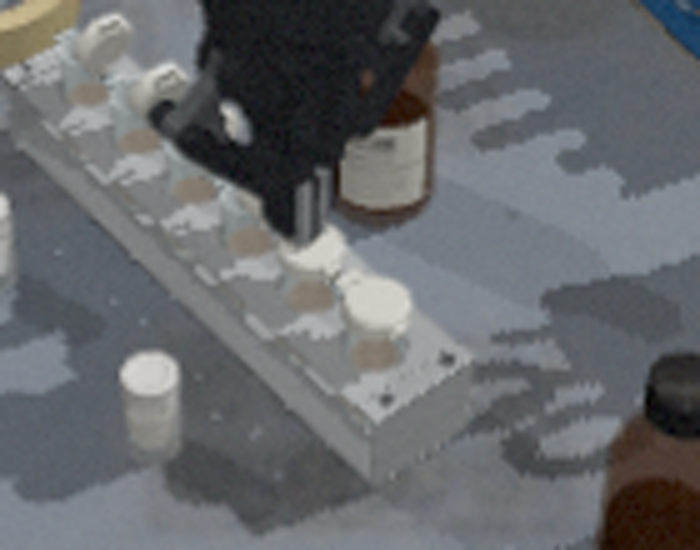

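Picture s4 shows cap 1 (378,302) shut and level, and cap 2 (315,245) under the fingers. The rack has not moved.

```bash
python3 -m inch '[[0,0,0,0,0,0.006,0],[0,0,0,0,0,0.011,0],[0,0,0,-0.0012,0.008,0.011,0],[0,0,0,-0.0024,0.016,0.011,0],[0,0,0,-0.0038,0.024,0.011,0],[0,0,0,-0.005,0.032,0.011,0],[0,0,0,-0.0063,0.0395,0.011,0],[0,0,0,-0.0063,0.0395,0.01,0],[0,0,0,-0.0063,0.0395,0.006,0],[0,0,0,-0.0063,0.0395,0.003,0],[0,0,0,-0.0063,0.0395,0.001,0],[0,0,0,-0.0063,0.0395,0.0005,0]]'
python3 - <<'E'
from h import *; from station import r,viewer
m=viewer.camera_model("wrist"); im=viewer.camera("wrist")
p=[.484,-.0185,.157]
cv2.imwrite("pics/w5o.png",overlay(im,m,p,1.25,(0,0,640,400)))
print(r.read_state()['contact_force'])
E
```

```text
clock: 9.02
eef_pos: [0.485, -0.0309, 0.0719]
ee_rot: [-3.141, -0.0, 1.725]
contact_force: [-2.6, 1.8, 9.1]
gripper_width: 0.0001
[-0.61528644  0.76134124  6.21607852]
```

View pics/w5o.png

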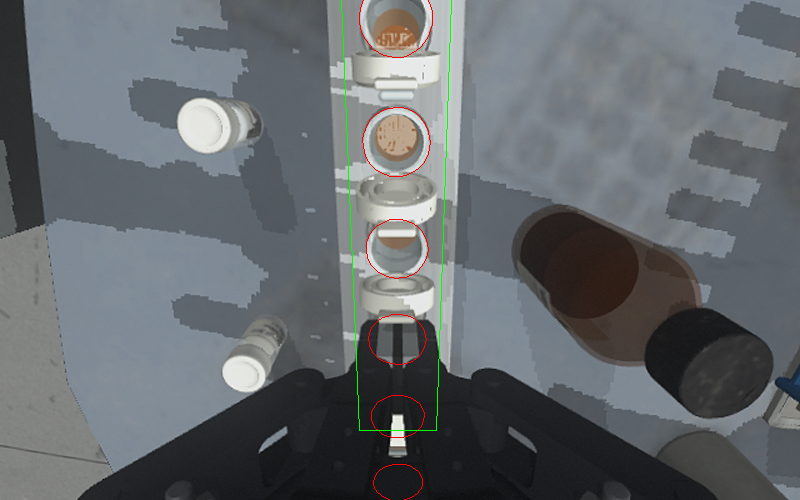

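The mouth circles still fit the image, so the rack is where it was. On to cap 4.

```bash
python3 -m inch '[[0,0,0,0,0,0.006,0],[0,0,0,0,0,0.011,0],[0,0,0,-0.0012,0.008,0.011,0],[0,0,0,-0.0024,0.016,0.011,0],[0,0,0,-0.0038,0.024,0.011,0],[0,0,0,-0.005,0.032,0.011,0],[0,0,0,-0.0063,0.0395,0.011,0],[0,0,0,-0.0063,0.0395,0.01,0],[0,0,0,-0.0063,0.0395,0.006,0],[0,0,0,-0.0063,0.0395,0.003,0],[0,0,0,-0.0063,0.0395,0.001,0],[0,0,0,-0.0063,0.0395,0,0]]'
```

```text
clock: 10.58
eef_pos: [0.4787, 0.0086, 0.0719]
ee_rot: [-3.141, -0.0, 1.725]
contact_force: [-3.1, -0.6, 10.6]
gripper_width: 0.0002
```

```bash
python3 -m inch '[[0,0,0,0,0,0.006,0],[0,0,0,0,0,0.011,0],[0,0,0,-0.0012,0.008,0.011,0],[0,0,0,-0.0024,0.016,0.011,0],[0,0,0,-0.0038,0.024,0.011,0],[0,0,0,-0.005,0.032,0.011,0],[0,0,0,-0.0063,0.0395,0.011,0],[0,0,0,-0.0063,0.0395,0.01,0],[0,0,0,-0.0063,0.0395,0.006,0],[0,0,0,-0.0063,0.0395,0.003,0],[0,0,0,-0.0063,0.0395,0.001,0],[0,0,0,-0.0063,0.0395,0,0]]'
```

```text
clock: 12.08
eef_pos: [0.4724, 0.0481, 0.0719]
ee_rot: [-3.141, 0.0, 1.725]
contact_force: [-3.6, -0.3, 12.1]
gripper_width: -0.0004
```

```bash
python3 -m inch '[[0,0,0,0,0,0.006,0],[0,0,0,0,0,0.011,0],[0,0,0,-0.0012,0.008,0.011,0],[0,0,0,-0.0024,0.016,0.011,0],[0,0,0,-0.0038,0.024,0.011,0],[0,0,0,-0.005,0.032,0.011,0],[0,0,0,-0.0063,0.0395,0.011,0],[0,0,0,-0.0063,0.0395,0.01,0],[0,0,0,-0.0063,0.0395,0.006,0],[0,0,0,-0.0063,0.0395,0.003,0],[0,0,0,-0.0063,0.0395,0.001,0],[0,0,0,-0.0063,0.0395,0.0005,0]]'
python3 -m inch '[[0,0,0,0,0,0.02,0],[0,0,0,0,0,0.06,0],[0,0,0,0,0,0.11,0],[0,0,0,0,0,0.16,0],[0,0,0,0,0,0.2,0],[0,0,0,-0.02,-0.02,0.2,0],[0,0,0,-0.04,-0.05,0.2,0],[0,0,0,-0.04,-0.05,0.2,0],[0,0,0,-0.04,-0.05,0.2,0]]'
python3 - <<'E'
from h import *; from station import r,viewer
p=[.484,-.0185,.157]
m=viewer.camera_model("wrist"); im=viewer.camera("wrist")
cv2.imwrite("pics/w6.png",im)
im=viewer.camera("scene"); cv2.imwrite("pics/s6.png",cv2.resize(im[180:310,240:400],None,fx=4.5,fy=4.5,interpolation=cv2.INTER_CUBIC))
im=viewer.camera("top"); cv2.imwrite("pics/t6.png",overlay(im,viewer.camera_model("top"),p,3.3,(220,150,460,260)))
E
```

```text
clock: 13.58
eef_pos: [0.466, 0.0876, 0.0721]
ee_rot: [-3.141, 0.0, 1.725]
contact_force: [-0.8, -1.3, 2.4]
gripper_width: -0.0002
clock: 14.7
eef_pos: [0.4264, 0.0384, 0.2725]
ee_rot: [3.141, -0.001, 1.725]
contact_force: [0.5, 0.1, 1.0]
gripper_width: 0.0001
```

View pics/s6.png

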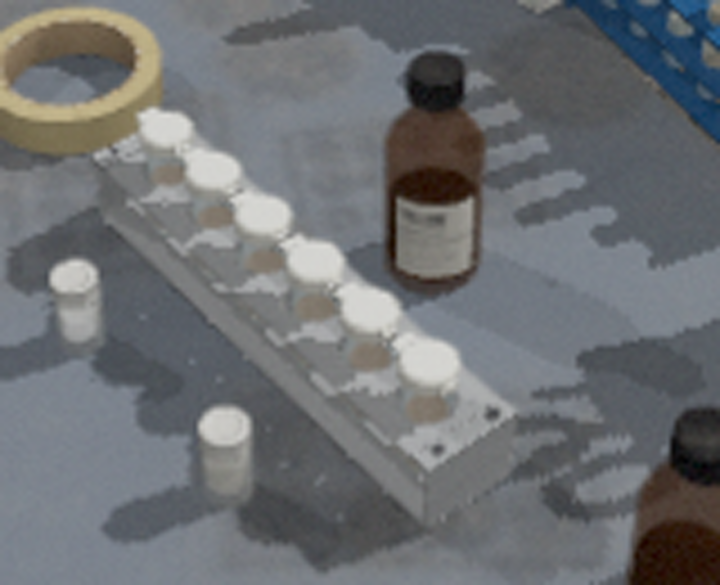

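View pics/t6.png

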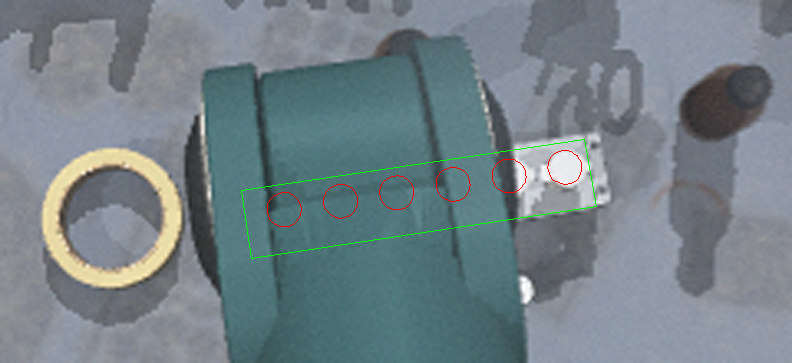

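View pics/w6.png

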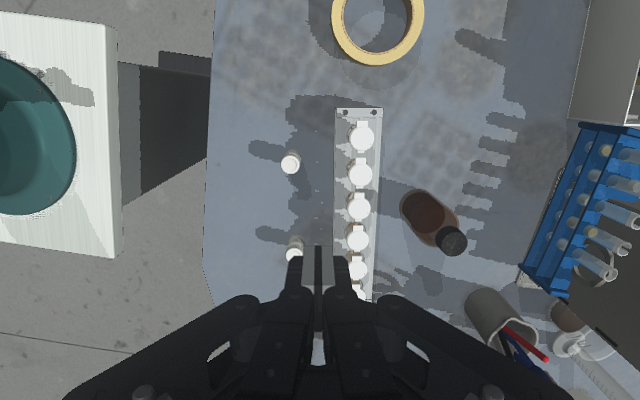

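All six caps look shut. Cap 6 gave only 2.4 N when I pressed it, against 6–12 N on the others, so I'm pressing it once more to be sure.

```bash
python3 -m inch '[[0,0,0,0.02,0.03,0,0],[0,0,0,0.04,0.05,0,0],[0,0,0,0.04,0.05,-0.05,0],[0,0,0,0.04,0.05,-0.1,0],[0,0,0,0.04,0.05,-0.15,0],[0,0,0,0.04,0.05,-0.18,0],[0,0,0,0.04,0.05,-0.192,0],[0,0,0,0.04,0.05,-0.197,0],[0,0,0,0.04,0.05,-0.199,0],[0,0,0,0.04,0.05,-0.2,0],[0,0,0,0.04,0.05,-0.2,0]]'
python3 -m inch '[[0,0,0,0,0,-0.001,0],[0,0,0,0,0,-0.001,0]]'
```

```text
clock: 16.23
eef_pos: [0.4666, 0.0883, 0.0729]
ee_rot: [3.14, -0.001, 1.725]
contact_force: [0.3, -1.1, 0.0]
gripper_width: -0.0003
clock: 16.48
eef_pos: [0.4666, 0.0883, 0.072]
ee_rot: [3.141, -0.001, 1.725]
contact_force: [-0.5, 1.1, 6.0]
gripper_width: -0.0001
```

```bash
python3 -m inch '[[0,0,0,0,0,-0.0005,0],[0,0,0,0,0,-0.0005,0]]'
python3 -m inch '[[0,0,0,0,0,0.02,0],[0,0,0,0,0,0.06,0],[0,0,0,0,0,0.11,0],[0,0,0,0,0,0.16,0],[0,0,0,0,0,0.2,0],[0,0,0,-0.02,0.05,0.2,0],[0,0,0,-0.04,0.1,0.2,0],[0,0,0,-0.06,0.15,0.2,0],[0,0,0,-0.08,0.2,0.2,0],[0,0,0,-0.1,0.25,0.2,0],[0,0,0,-0.1,0.25,0.2,0],[0,0,0,-0.1,0.25,0.2,0]]'
python3 - <<'E'
from h import *; from station import r,viewer
p=[.484,-.0185,.157]
im=viewer.camera("scene"); cv2.imwrite("pics/s7.png",cv2.resize(im[180:310,240:400],None,fx=4.5,fy=4.5,interpolation=cv2.INTER_CUBIC))
im=viewer.camera("top"); cv2.imwrite("pics/t7.png",overlay(im,viewer.camera_model("top"),p,3.3,(220,150,460,260)))
E
```

```text
clock: 16.73
eef_pos: [0.4666, 0.0883, 0.0718]
ee_rot: [3.141, -0.001, 1.725]
contact_force: [-2.4, 0.0, 11.8]
gripper_width: -0.0001
clock: 18.23
eef_pos: [0.3664, 0.3373, 0.2707]
ee_rot: [-3.142, 0.001, 1.725]
contact_force: [0.8, -0.5, -0.5]
gripper_width: 0.0
```

View pics/s7.png

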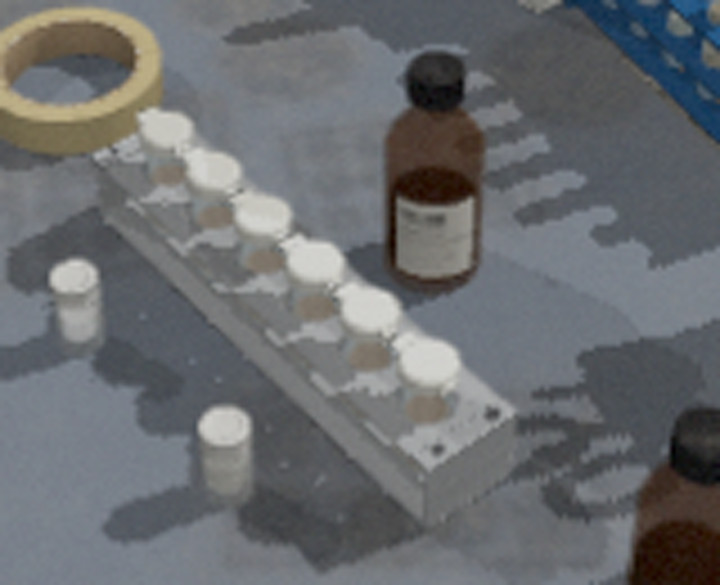

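View pics/t7.png

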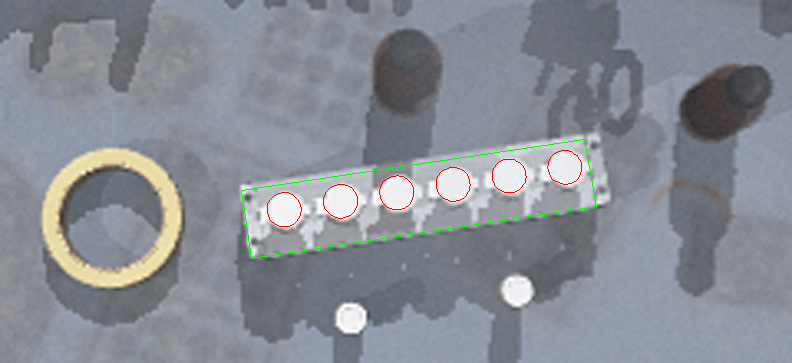

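All six caps lie level on their mouths. The rack, the bottles and the two small vials are where they were in the first pictures, and nothing is touching the robot.

```bash
python3 -c "
from station import r
r.job_done()"
```

```text
the job is handed in; nothing more can be done
```

All six caps are folded over and pressed shut, and the job is handed in at about 18 s of the 54 s allowed. I ran the closed fingertips along the row from cap 1 to cap 6. At each vial they folded the cap over and pressed it down near its tab.

- **Shut height:** each press stopped at a fingertip height of 71.8–72.1 mm, against the given 72 mm for a shut cap. The largest force reading was about 12 N.
- **Cap 6:** its first press read only 2.4 N at 72.1 mm, against 6–12 N on the others, which was unclear. I pressed it again: there was no contact at 72.9 mm, then firm resistance at 72.0 mm, rising to 11.8 N, so it was already shut.
- **Surroundings:** the last scene and top pictures show all six caps level on their mouths. The rack, the amber bottles, the tape roll and the two small vials show no visible shift from the first pictures.
- **Not checked:** I judged the caps shut from fingertip height, force and pictures, because the cap angles cannot be read directly.
- **Rack position:** the three cameras disagreed by about 2 mm on where the rack stands. This was within the room I had left for the presses.

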